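# Unstack the fan hubs and kit them with their motors

### The job

Put these stripped fan parts back with their own jobs: take the stack apart one piece at a time from the top, and set each of the three white hubs, including the one standing alone, flat in the middle of the empty compartment of the tray whose motor has the same diameter, and the aluminium bracket likewise in the tray that already holds one like it. Set every part down gently without letting it fall, all right way up as they are now, and leave the glass jar and the pliers where they are.

Things in the scene. Friction and masses are not known exactly. Their poses are not given: they have to be found in the camera images.
- bracket: Aluminium U-channel motor bracket of 3 mm sheet, 60 mm long, 24 mm wide over its two side flanges, 22 mm high, open side up, about 45 g. Starts on top of the stack, on the small hub. Origin: centre of its flat underside; x along its length, y across the flanges, z up.
- hub_small: White plastic fan hub, a plain upright cylinder 42 mm in diameter and 30 mm tall (the smallest of the three), flat underneath, ribbed flat-rimmed top, about 50 g. Origin: centre of its underside, z up; its yaw does not matter. Starts in the stack, on the medium or the large hub and under the bracket.
- hub_medium: White plastic fan hub, a plain upright cylinder 54 mm in diameter and 34 mm tall (the middle-sized of the three), flat underneath, ribbed flat-rimmed top, about 80 g. Origin: centre of its underside, z up; its yaw does not matter. At the start either the medium or the large hub stands on the worktop under the stack, and the other stands alone on the worktop.
- hub_large: White plastic fan hub, a plain upright cylinder 66 mm in diameter and 34 mm tall (the largest of the three), flat underneath, ribbed flat-rimmed top, about 110 g. Origin: centre of its underside, z up; its yaw does not matter. At the start either the medium or the large hub stands on the worktop under the stack, and the other stands alone on the worktop.
- tray_bracket: Fixed blue tray, 186 x 106 mm, two compartments, walls and divider 10 mm high. Origin: on the worktop under the middle of the EMPTY compartment (100 x 100 mm inside, floor 3 mm above the origin). x: along the tray towards the loaded compartment, roughly away from the robot; z up. Loaded one: middle 92 mm along x, holds another bracket of the same kind, 22 mm high, lying crosswise.
- tray_small: Fixed blue tray, 186 x 106 mm, two compartments, walls and divider 10 mm high. Origin: on the worktop under the middle of the EMPTY compartment (100 x 100 mm inside, floor 3 mm above the origin). x: along the tray towards the loaded compartment, roughly away from the robot; z up. Loaded one: middle 92 mm along x, holds an upright steel motor with a black end cap, 42 mm in diameter, 36 mm tall, its shaft rising to 53 mm.
- tray_medium: Fixed blue tray, 186 x 106 mm, two compartments, walls and divider 10 mm high. Origin: on the worktop under the middle of the EMPTY compartment (100 x 100 mm inside, floor 3 mm above the origin). x: along the tray towards the loaded compartment, roughly away from the robot; z up. Loaded one: middle 92 mm along x, holds an upright steel motor with a black end cap, 54 mm in diameter, 42 mm tall, its shaft rising to 59 mm.
- tray_large: Fixed blue tray, 186 x 106 mm, two compartments, walls and divider 10 mm high. Origin: on the worktop under the middle of the EMPTY compartment (100 x 100 mm inside, floor 3 mm above the origin). x: along the tray towards the loaded compartment, roughly away from the robot; z up. Loaded one: middle 92 mm along x, holds an upright steel motor with a black end cap, 66 mm in diameter, 48 mm tall, its shaft rising to 65 mm.
- jar: Bystander, to be left alone: loose clear glass jar with a steel twist cap, 68 mm in diameter, 90 mm tall, standing in the same row as the stack and the lone hub. Origin: centre of its underside.
- pliers: Bystander, to be left alone: loose pliers with red handles, about 175 x 55 mm, 16 mm high, lying between the trays. Origin: under the middle of its length; x along it towards the jaws.
Things that resemble listed ones, but are neither listed nor needed, are in the scene too. Leave any red look-alike of the hub_medium alone.

How it is judged:
By the outcome, as a careful person would: the job done as asked, in the order asked, and still so for the second after the job is handed in, with the robot touching nothing.
It also fails if it takes over 125 s, if anything falls off the work surface, if the arm or the gripper's body presses on something with over 40 N, if the wrist force passes 120 N, or if a joint passes its speed limit or range.

### The arm

A 6-joint arm with a two-finger parallel gripper is mounted at the origin on the work surface. World frame = base frame: x ahead of the robot, y to its left, z up, the work surface at z = 0. Lengths are in m, angles in rad, forces in N, time in s.
With the tool pointing down it reaches from about 0.375 to 0.9 m from the base axis. Payload 3.1 kg.
Tool frame: the origin (TCP) lies at the very end of the fingers, on their centre line; the grasp point (between the pads) lies 19 mm behind it; x points along the fingers, y is the direction in which the jaws open and shut, and the axes are right-handed (so a half turn about x gives the same grasp; the last joint's range is limited). The gripper opens to 85 mm and grips with 20 to 120 N. Pads are 22 mm wide; open, the fingers measure 114 mm over their backs; the gripper's body (76 mm by 85 mm) begins 54 mm behind the grasp point. The pads swing forward as they close: fully open they stand 13 mm farther back than shut.
Start: joints at [-1.399, 0.527, 1.433, -0, 1.181, -0.178], TCP at [0.214, -0.587, 0.231] pointing down, gripper open.
Joint ranges: [-3.08, 3.08], [-0.75, 2.2], [0.22, 2.44], [-1.43, 4.57], [0, 2.65], [-2.85, 2.85]. Speed limits (rad/s): [2.79, 2.79, 3.14, 3.14, 3.14, 3.14].

### API

Orientations are given as a unit quaternion [x, y, z, w].
In Python, from station import manip gives the robot as it stands.
- The arm moves only by the shell command python3 -m jog 'ROWS' [FORCE]. ROWS is a JSON object of lists of equal length, an entry for each row: "linear": the shift along the tool's x, y, z in cm, a list of three; "twist": the turn about the tool's x in rad; "claw": the opening, from -1 (shut) to 1 (fully open). A call has 1 to 20 rows; each row is the pose to reach, as a shift and turn from the pose commanded when the call began, along the tool's axes at that moment; what a row does not reach only later rows make up. A row lasts 1/12 s, in which the tool goes at most 41.7 mm and 7.16 degrees, less where a joint would pass 70% of its speed; a pose out of reach is approached as far as the arm can. A call with a gripper value outside its range is refused whole. The fingers move at their own pace and stop on an object; FORCE is the grip in N (left out, the last holds). Time passes only in rows, so rows that repeat a pose let the fingers close. It gives the time, the measured TCP pose, the force and the opening at its end, in the units of the state.
- manip.sense(): the state, without advancing time (a new reading comes with each control period).
- manip.snapshot(name): name is "side" or "top" or "wrist"; returns a dict with "pixels" (420x560x3 uint8, red, green, blue), "camera_matrix" (3x3 intrinsics, pixels), "k1" (the pictures are not rectified: a ray, as slopes to the right and down, at radius r is drawn at 1 + k1 r^2 times it, then the intrinsics apply), "R" (3x3) and "t" (3): a world point X has camera coordinates R X + t. Camera axes: x right, y down, z forward; pixel columns grow to the right and rows downward; lengths in m; the calibration is good to about 2 mm. A picture is of the moment at which its call begins. There is no depth.
- manip.sign_off(): hands the job in, once; it reports no verdict.
The state is a dict: "t": time; "q": joint angles; "qd": joint speeds; "tau": joint torques, N m; "tcp_pos": TCP position; "tool_rot": TCP orientation; "force": force on the tool from outside, world axes, zero at the start; "ft_torque": the same for the moment, N m; "finger_gap": opening from 0.0 (shut) to 1.0 (fully open).
Only numpy, scipy, OpenCV 4.12 (cv2) and the standard library are available. Lean on these libraries where they do the work, as an engineer would, in place of code of your own. Each camera call takes 0.05 s, during which the arm holds its last target.

## Working session

There is one attempt and no reset: what is moved stays moved. The work goes in short steps, Python scripts to look and compute and a shell command to move; the robot and the scene stay as the last step left them, time stands still between calls to the robot, and variables do not carry over. Pictures are saved under pics/ and viewed, and the job is handed in when it is done.

```bash
ls; mkdir -p pics
python3 - <<'E'
from station import manip
import cv2
s=manip.sense(); print(s['t'],s['tcp_pos'],s['tool_rot'],s['finger_gap'],s['force'])
for n in ("side","top","wrist"):
    p=manip.snapshot(n); cv2.imwrite(f'pics/{n}0.png',p['pixels'][:,:,::-1]); print(n,p['camera_matrix'],p['k1'],p['R'],p['t'])
E
```

```text
pics
0.0 [ 0.21409003 -0.58641596  0.23032206] [-0.69630201 -0.12383214  0.6963298  -0.1222862 ] 1.0013622483298947 [-0.13236508 -0.34237404 -0.07513716]
side [[493.95000214   0.         276.02390672]
 [  0.         493.95000214 212.6051908 ]
 [  0.           0.           1.        ]] -0.05608194527523876 [[-0.96885757 -0.24743296 -0.00958844]
 [-0.10812591  0.45758278 -0.88256829]
 [ 0.22276398 -0.85404621 -0.47008646]] [0.47862414 0.12303021 0.97346747]
top [[430.05061332   0.         274.50475687]
 [  0.         430.05061332 210.66528905]
 [  0.           0.           1.        ]] 0.023136685213305412 [[-0.0108111  -0.99985836 -0.0128988 ]
 [-0.99666386  0.01181836 -0.08075565]
 [ 0.08089666  0.01198271 -0.99665046]] [0.02520171 0.4905099  1.07864728]
wrist [[350.11683127   0.         273.42523532]
 [  0.         350.11683127 201.12125002]
 [  0.           0.           1.        ]] -0.0710368255994877 [[ 0.34155052 -0.93986039 -0.00238357]
 [-0.90118916 -0.32821509  0.28307765]
 [-0.26683579 -0.09453727 -0.95909403]] [-0.62372361 -0.03544556  0.3797717 ]
```

View pics/top0.png

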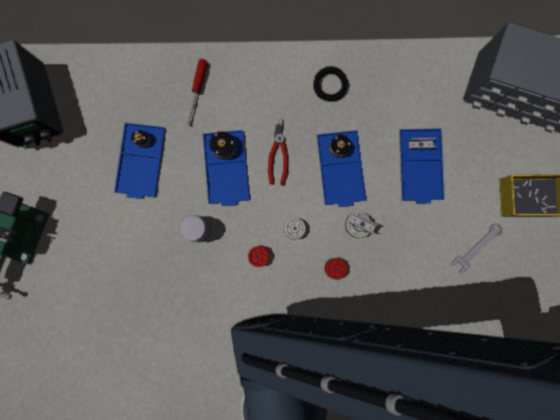

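View pics/side0.png

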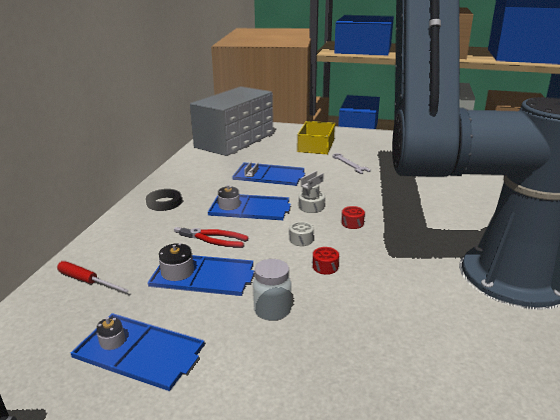

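View pics/wrist0.png

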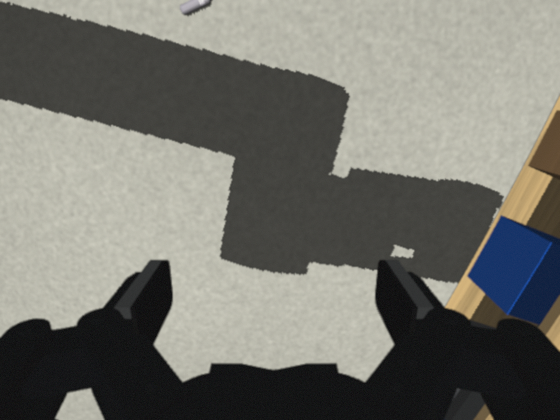

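Top view: the lone white hub is at (296,229) and the stack with the bracket on top is at (362,225). Empty compartments are in the lower part of each tray: small-motor tray (138,178), large-motor (227,185), medium-motor (344,185), bracket tray (422,182). The jar is at (195,228), the pliers at (279,155), and red look-alikes at (260,256) and (336,268).

Candidates for the parts: white hub (296,229), the stack (362,225), red look-alikes (260,256) and (336,268), bracket in the tray (423,144), jar cap (195,228). By the description, I want the white stack top at (362,225) first.

```bash
cat > h.py <<'E'
import numpy as np, cv2
from station import manip
def snap(n,save=None):
    p=manip.snapshot(n)
    if save: cv2.imwrite('pics/'+save,p['pixels'][:,:,::-1])
    return p
def rays(p,uv):
    uv=np.asarray(uv,float).reshape(-1,1,2)
    x=cv2.undistortPoints(uv,p['camera_matrix'],np.array([p['k1'],0,0,0.]))[:,0]
    d=np.c_[x,np.ones(len(x))]@p['R']
    o=-p['R'].T@p['t']
    return o,d
def onz(p,uv,z):
    o,d=rays(p,uv); return o+d*((z-o[2])/d[:,2])[:,None]
def proj(p,X):
    X=np.asarray(X,float).reshape(-1,3)
    uv,_=cv2.projectPoints(X,cv2.Rodrigues(np.array(p['R']))[0],np.array(p['t']),p['camera_matrix'],np.array([p['k1'],0,0,0.]))
    return uv[:,0]
def blobs(m,amin=30):
    c,_=cv2.findContours(m.astype(np.uint8),cv2.RETR_EXTERNAL,cv2.CHAIN_APPROX_NONE)
    return sorted([k for k in c if cv2.contourArea(k)>amin],key=cv2.contourArea,reverse=True)
from scipy.spatial.transform import Rotation as Ro
def tool():
    s=manip.sense(); return s,Ro.from_quat(s['tool_rot']).as_matrix()
E
python3 - <<'E'
from h import *
p=snap('top'); im=p['pixels'].copy()
hsv=cv2.cvtColor(im,cv2.COLOR_RGB2HSV)
m=cv2.inRange(hsv,(105,120,60),(125,255,255)); m=cv2.morphologyEx(m,cv2.MORPH_CLOSE,np.ones((5,5)))
for k in blobs(m,800):
    X=onz(p,k[:,0].astype(float),0.008)
    (c,wh,a)=cv2.minAreaRect((X[:,:2]*1000).astype(np.float32))
    print('tray',k[:,0].mean(0).round(), np.round(c,0),np.round(wh,0),a)
for n,uv,z in (('lone',(296,229),.034),('jar',(195,228),.09),('stack',(362,225),.06)): print(n,onz(p,[uv],z))
cv2.imwrite('pics/topc.png',cv2.resize(im[110:290,100:460,::-1],None,fx=2.2,fy=2.2,interpolation=cv2.INTER_CUBIC))
q=snap('side'); cv2.imwrite('pics/sidec.png',cv2.resize(q['pixels'][150:290,200:380,::-1],None,fx=4,fy=4,interpolation=cv2.INTER_CUBIC))
E
```

```text
tray [422. 165.] [ 605. -362.] [106. 191.] 89.99124908447266
tray [139. 160.] [626. 371.] [107. 192.] 82.68099212646484
tray [341. 168.] [ 599. -154.] [193. 105.] 5.9213361740112305
tray [226. 164.] [605. 145.] [193. 106.] 4.718682289123535
lone [[ 0.44279207 -0.03401374  0.034     ]]
jar [[0.44581632 0.20905421 0.09      ]]
stack [[ 0.44980518 -0.19446982  0.06      ]]
```

View pics/topc.png

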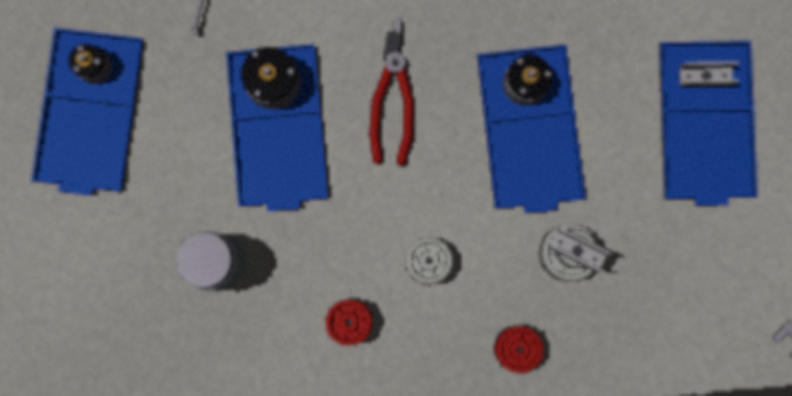

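View pics/sidec.png

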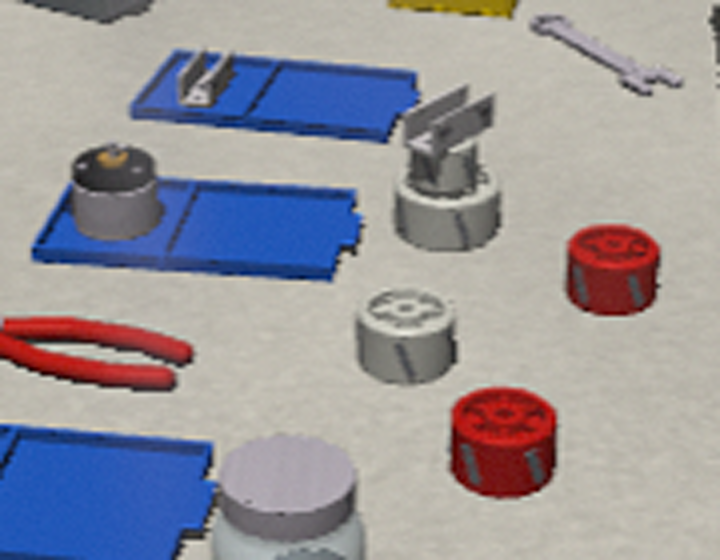

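Side crop: the stack at about (312,190) full-image has the wide hub at the bottom, the small hub and the bracket above it. The lone hub at (301,233) is narrower, so it should be the medium one. Next I work out the move to look at the stack with the wrist camera.

```bash
cat >> h.py <<'E'
def go(x,y,z,yaw=None):
    """print shift (cm) & twist to reach TCP world xyz; yaw = angle of jaw (tool y) direction in deg (mod 180)"""
    s,R=tool(); d=R.T@(np.array([x,y,z])-s['tcp_pos'])*100
    cur=np.degrees(np.arctan2(R[1,1],R[0,1])); out=''
    if yaw is not None:
        # tool x is down: positive twist turns yaw negative
        dy=(yaw-cur+90)%180-90; out=f'twist {-np.radians(dy):.3f} or {-np.radians(dy-180*np.sign(dy)):.3f}'
    print('linear',d.round(2),out,'yaw now %.1f'%cur,'rows>=%d'%np.ceil(np.linalg.norm(d)/4.17),'q6 %.2f'%s['q'][5], 'q1 %.2f'%s['q'][0])
E
python3 - <<'E'
from h import *
s,R=tool(); print(R.round(3))
p=snap('wrist'); C=-p['R'].T@p['t']; print('cam in tool',R.T@(C-s['tcp_pos']), 'view dir in tool',R.T@p['R'][2])
go(.45,-.19,.30,0)
go(.40,-.19,.30,90)
E
```

```text
[[-0.     0.343 -0.939]
 [ 0.001 -0.939 -0.343]
 [-1.    -0.001 -0.   ]]
cam in tool [-1.42314839e-01  7.19242959e-05 -7.26591761e-02] view dir in tool [ 9.59001055e-01 -7.96049568e-04  2.83401382e-01]
linear [ -6.88 -29.21 -35.76] twist -1.221 or 1.921 yaw now -70.0 rows>=12 q6 -0.18 q1 -1.40
linear [ -6.88 -30.93 -31.06] twist 0.350 or -2.792 yaw now -70.0 rows>=11 q6 -0.18 q1 -1.40
```

Run:
```python
from h import *
go(.50,-.16,.33,90)
```

```text
linear [ -9.88 -30.32 -41.48] twist 0.350 or -2.792 yaw now -70.0 rows>=13 q6 -0.18 q1 -1.40
```

```bash
python3 -m jog '{"linear":[[-9.9,-30.3,-41.5],[-9.9,-30.3,-41.5],[-9.9,-30.3,-41.5],[-9.9,-30.3,-41.5],[-9.9,-30.3,-41.5],[-9.9,-30.3,-41.5],[-9.9,-30.3,-41.5],[-9.9,-30.3,-41.5],[-9.9,-30.3,-41.5],[-9.9,-30.3,-41.5],[-9.9,-30.3,-41.5],[-9.9,-30.3,-41.5],[-9.9,-30.3,-41.5],[-9.9,-30.3,-41.5],[-9.9,-30.3,-41.5],[-9.9,-30.3,-41.5],[-9.9,-30.3,-41.5],[-9.9,-30.3,-41.5]],"twist":[0.35,0.35,0.35,0.35,0.35,0.35,0.35,0.35,0.35,0.35,0.35,0.35,0.35,0.35,0.35,0.35,0.35,0.35],"claw":[1,1,1,1,1,1,1,1,1,1,1,1,1,1,1,1,1,1]}' 40
python3 - <<'E'
from h import *
s,R=tool(); print(s['t'],s['tcp_pos'],R.round(3))
snap('wrist','w1.png')
E
```

```text
t: 1.8
tcp_pos: [0.4995, -0.1614, 0.3299]
tool_rot: [-0.707, 0.001, 0.707, 0.001]
force: [-0.1, -0.2, 0.8]
finger_gap: 0.999
1.8 [ 0.49945276 -0.16140892  0.32990777] [[-0.001 -0.002 -1.   ]
 [ 0.    -1.     0.002]
 [-1.    -0.     0.001]]
```

View pics/w1.png

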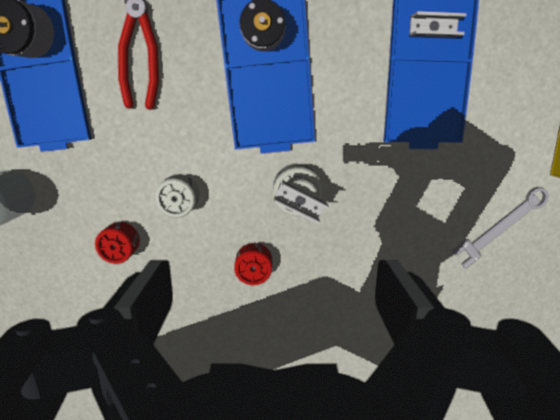

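Wrist view: stack at (300,192), lone white hub at (177,196), reds at (117,243) and (253,265), empty compartments at (45,105), (270,105) and (425,100). Close crop of the stack next.

Run:
```python
from h import *
p=snap('wrist'); im=p['pixels']
cv2.imwrite('pics/w1c.png',cv2.resize(im[150:240,140:360,::-1],None,fx=3.6,fy=3.6,interpolation=cv2.INTER_CUBIC))
cv2.imwrite('pics/w1t.png',cv2.resize(im[0:160,0:500,::-1],None,fx=1.6,fy=1.6,interpolation=cv2.INTER_CUBIC))
```

```text
(no output)
```

View pics/w1c.png

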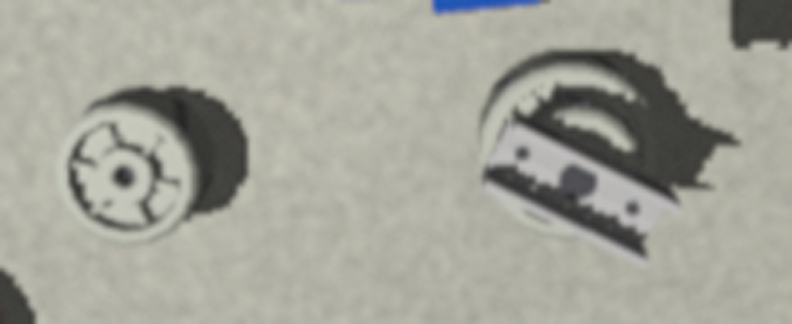

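View pics/w1t.png

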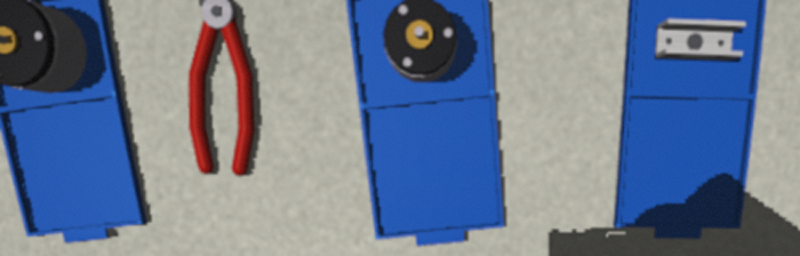

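Run:
```python
from h import *
p=snap('wrist')
u=np.array([[523,153],[578,181],[632,208]])/3.6+[140,150]
X=onz(p,u,.067); print('bracket holes',X.round(4)); d=X[0]-X[2]; print('len yaw',np.degrees(np.arctan2(d[1],d[0])))
u=np.array([[65,171],[197,171],[131,103],[131,240],[123,177]])/3.6+[140,150]
print('lone',onz(p,u,.034).round(4))
for n,a in (('med',[[377,238],[504,225],[365,107],[495,95]]),('brk',[[616,226],[741,226],[628,97],[753,97]]),('lar',[[26,235],[148,222],[2,110],[117,96]])):
    X=onz(p,np.array(a)/1.6,.010)[:,:2]; print(n,X.round(4).tolist())
    w=X[0]-X[1]; L=np.linalg.norm(w); yax=w/L; xax=np.array([yax[1],-yax[0]]); print(' width',L,'yaw',np.degrees(np.arctan2(xax[1],xax[0])),'origin',(X[0]+X[1])/2+.053*xax,'divider dist',np.linalg.norm((X[2]+X[3]-X[0]-X[1])/2))
# lone circle via projection check
for dm in (.054,.066):
    t=np.linspace(0,2*np.pi,90); print(dm,np.ptp(proj(p,np.c_[.4442+dm/2*np.cos(t),-.035+dm/2*np.sin(t),0*t+.034]),axis=0)*3.6)
```

```text
bracket holes [[ 0.463  -0.1749  0.067 ]
 [ 0.4532 -0.1934  0.067 ]
 [ 0.4436 -0.2118  0.067 ]]
len yaw 62.363363424781696
lone [[ 0.4479 -0.0092  0.034 ]
 [ 0.4477 -0.0577  0.034 ]
 [ 0.4731 -0.0356  0.034 ]
 [ 0.4213 -0.0313  0.034 ]
 [ 0.4455 -0.0304  0.034 ]]
med [[0.5077, -0.1108], [0.5181, -0.2154], [0.6106, -0.1045], [0.6191, -0.2059]]
 width 0.10514858027350661 yaw 5.6538627730633415 origin [ 0.5656343  -0.15789241] divider dist 0.10223946541155587
brk [[0.5174, -0.3083], [0.5183, -0.4152], [0.6185, -0.3104], [0.6209, -0.412]]
 width 0.10682690013173597 yaw 0.4363980904050107 origin [ 0.57084678 -0.36135244] divider dist 0.10187427105170996
lar [[0.5143, 0.1929], [0.5231, 0.0811], [0.6174, 0.1955], [0.6236, 0.0939]]
 width 0.11217865802335376 yaw 4.502083967253382 origin [0.57152865 0.14116419] divider dist 0.10210031679635859
0.054 [146.94112785 142.13066326]
0.066 [179.5831834  173.71776044]
```

Run:
```python
from h import *
go(.4532,-.1934,.13,152.4)
```

```text
linear [20.01  3.24  4.64] twist -1.091 or 2.051 yaw now -90.1 rows>=5 q6 1.05 q1 -0.52
```

```bash
python3 -m jog '{"linear":[[0,3.2,4.6],[3,3.2,4.6],[6,3.2,4.6],[9,3.2,4.6],[12,3.2,4.6],[15,3.2,4.6],[18,3.2,4.6],[19,3.2,4.6],[20,3.2,4.6],[20,3.2,4.6],[20,3.2,4.6],[20,3.2,4.6]],"twist":[-1.09,-1.09,-1.09,-1.09,-1.09,-1.09,-1.09,-1.09,-1.09,-1.09,-1.09,-1.09],"claw":[1,1,1,1,1,1,1,1,1,1,0.6,0.4]}'
python3 - <<'E'
from h import *
s,R=tool(); p=snap('wrist','w2.png'); go(.4532,-.1934,.069,152.4)
E
```

```text
t: 2.95
tcp_pos: [0.4546, -0.1929, 0.1309]
tool_rot: [0.605, 0.365, -0.605, 0.366]
force: [0.8, 0.1, 0.3]
finger_gap: 0.75
linear [ 6.21 -0.13  0.12] twist -0.001 or 3.140 yaw now -27.7 rows>=2 q6 -0.14 q1 -0.63
```

View pics/w2.png

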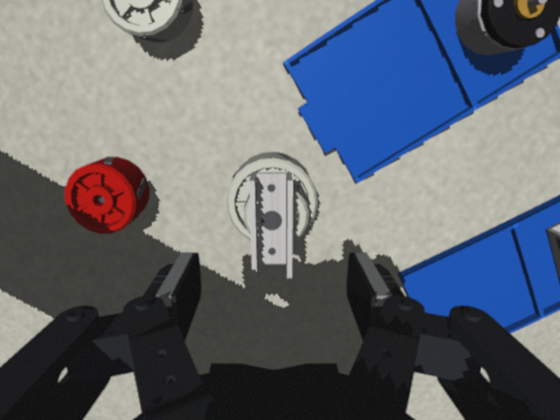

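The bracket hangs straight below between the fingers: centre hole at (271,220), end holes at (271,188) and (272,251). The wide hub's rim spans columns 229–318.

Run:
```python
from h import *
p=snap('wrist'); X=onz(p,[[271,220],[271,188],[272,251]],.067); print(X.round(4)); d=X[1]-X[2]; print(np.degrees(np.arctan2(d[1],d[0])), np.linalg.norm(d))
t=np.linspace(0,2*np.pi,90)
c=onz(p,[[229,195],[318,195]],.034); print(c,np.linalg.norm(c[0]-c[1]))
go(*X[0][:2],.069,152.4)
```

```text
[[ 0.4534 -0.193   0.067 ]
 [ 0.463  -0.1748  0.067 ]
 [ 0.4441 -0.212   0.067 ]]
63.017111750615015 0.041769651747106375
[[ 0.43016592 -0.17279514  0.034     ]
 [ 0.48610046 -0.20226725  0.034     ]] 0.06322403240750626
linear [ 6.22 -0.13  0.08] twist -0.001 or 3.141 yaw now -27.6 rows>=2 q6 -0.15 q1 -0.63
```

```bash
python3 -m jog '{"linear":[[2,-0.1,0.1],[4,-0.1,0.1],[5.5,-0.1,0.1],[6.2,-0.1,0.1],[6.2,-0.1,0.1],[6.2,-0.1,0.1],[6.2,-0.1,0.1],[6.2,-0.1,0.1],[6.2,-0.1,0.1],[6.2,-0.1,0.1],[6.2,-0.1,0.1],[6.2,-0.1,0.1],[6.2,-0.1,0.1],[6.2,-0.1,0.1],[6.2,-0.1,0.1]],"twist":[0,0,0,0,0,0,0,0,0,0,0,0,0,0,0],"claw":[0.3,0.2,0.2,0.2,0.2,0,-0.1,-0.2,-0.3,-0.4,-0.5,-0.6,-0.7,-0.7,-0.7]}' 25
```

```text
t: 4.3
tcp_pos: [0.4533, -0.1929, 0.069]
tool_rot: [0.605, 0.366, -0.605, 0.367]
force: [-0.9, -0.2, 5.6]
finger_gap: 0.275
```

```bash
python3 -m jog '{"linear":[[0,0,0],[-0.5,0,0],[-1.5,0,0],[-3,0,0],[-5,0,0],[-7,0,0],[-9,0,0],[-10,0,0],[-10,0,0],[-10,0,0]],"twist":[0,0,0,0,0,0,0,0,0,0],"claw":[-0.9,-0.9,-0.9,-0.9,-0.9,-0.9,-0.9,-0.9,-0.9,-0.9]}' 25
python3 - <<'E'
from h import *
snap('wrist','w3.png'); snap('side','s3.png')
go(.569,-.3615,.16,0.3)
E
```

```text
t: 5.13
tcp_pos: [0.453, -0.1927, 0.1691]
tool_rot: [0.605, 0.366, -0.604, 0.367]
force: [0.0, -0.7, -0.3]
finger_gap: 0.273
linear [ 0.75 18.18  9.6 ] twist -0.486 or 2.655 yaw now -27.6 rows>=5 q6 -0.15 q1 -0.63
```

View pics/w3.png

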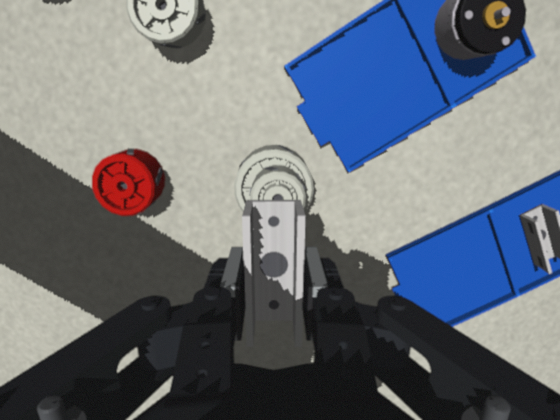

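View pics/s3.png

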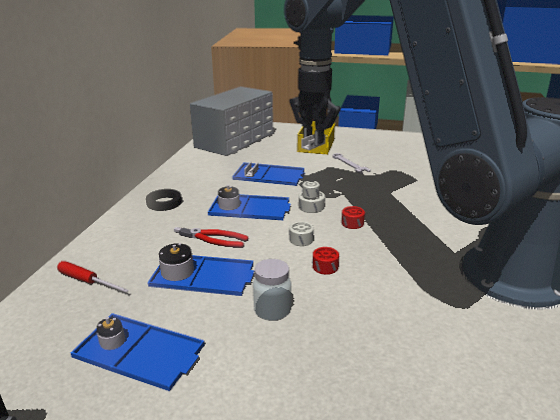

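The bracket came up level; its holes are at (274,222), (274,265) and (274,305). The small hub still sits on the wide one at (277,187).

```bash
python3 -m jog '{"linear":[[0,3,1.6],[0,6,3.2],[0,9,4.8],[0,12,6.4],[0,15,8],[0,17,9],[0,18.2,9.6],[0,18.2,9.6],[0,18.2,9.6],[0,18.2,9.6]],"twist":[-0.1,-0.2,-0.3,-0.4,-0.49,-0.49,-0.49,-0.49,-0.49,-0.49],"claw":[-0.9,-0.9,-0.9,-0.9,-0.9,-0.9,-0.9,-0.9,-0.9,-0.9]}'
python3 - <<'E'
from h import *
p=snap('wrist','w4.png'); s,R=tool(); print(s['tcp_pos'])
E
```

```text
t: 6.07
tcp_pos: [0.5685, -0.3603, 0.1669]
tool_rot: [0.498, 0.504, -0.498, 0.501]
force: [0.2, 0.7, -0.2]
finger_gap: 0.273
[ 0.56860081 -0.36023744  0.1673091 ]
```

View pics/w4.png

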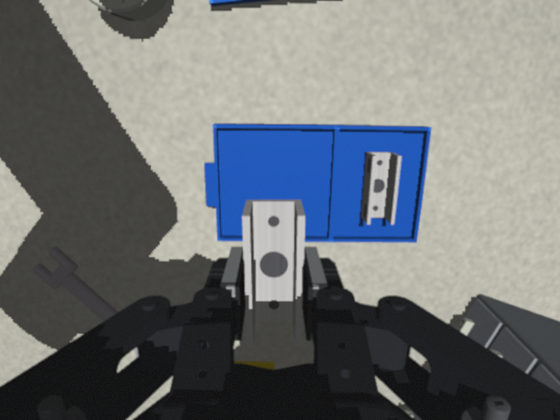

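The bracket is held above its tray; the tray rim corners are at (214,124), (431,127), (417,241) and (218,240), and the bracket's centre hole is at (274,264).

Run:
```python
from h import *
p=snap('wrist'); X=onz(p,[[215,124],[431,127],[417,241],[218,240],[334,129],[333,239]],.010)[:,:2]; print(X.round(4).tolist())
print('W',np.linalg.norm(X[0]-X[3]),np.linalg.norm(X[1]-X[2]),'L',np.linalg.norm(X[0]-X[1]),np.linalg.norm(X[2]-X[3]))
xa=(X[1]+X[2]-X[0]-X[3]); xa/=np.linalg.norm(xa); print('yaw',np.degrees(np.arctan2(xa[1],xa[0])))
print('origin',X[:4].mean(0)-.040*xa,(X[0]+X[3])/2+.053*xa, 'div',X[4:].mean(0)-.052*xa)
s,R=tool(); h=onz(p,[[274,222],[274,264],[274,305]],s['tcp_pos'][2]-.002); print('holes',h.round(4), s['tcp_pos'])
d=h[0]-h[2];print(np.degrees(np.arctan2(d[1],d[0])), np.linalg.norm(d))
m=onz(p,[[380,163],[377,207]],.006); print('loaded',m.mean(0)-.092*np.r_[xa,0])
```

```text
[[0.519, -0.3088], [0.7029, -0.3089], [0.7034, -0.4138], [0.5178, -0.414], [0.6195, -0.3121], [0.6241, -0.4121]]
W 0.10524174203196011 0.10485113769219156 L 0.18386152605542377 0.18556949621984617
yaw 0.015773359105737843
origin [ 0.57076783 -0.36140952] [ 0.57141012 -0.36140934] div [ 0.56981502 -0.36212494]
holes [[ 0.569  -0.34    0.1657]
 [ 0.5692 -0.3602  0.1657]
 [ 0.5694 -0.3817  0.1657]] [ 0.56881562 -0.36037718  0.16772787]
90.50193914424956 0.04170360346352772
loaded [ 0.57102671 -0.36175514  0.006     ]
```

Run:
```python
from h import *
go(.5707,-.3614,.012,0)
```

```text
linear [15.57  0.22  0.13] twist 0.010 or -3.132 yaw now 0.5 rows>=4 q6 -0.74 q1 -0.73
```

```bash
python3 -m jog '{"linear":[[2,0.2,0.1],[5,0.2,0.1],[8,0.2,0.1],[11,0.2,0.1],[13,0.2,0.1],[14,0.2,0.1],[15,0.2,0.1],[15.2,0.2,0.1],[15.4,0.2,0.1],[15.6,0.2,0.1],[15.6,0.2,0.1],[15.6,0.2,0.1]],"twist":[0.01,0.01,0.01,0.01,0.01,0.01,0.01,0.01,0.01,0.01,0.01,0.01],"claw":[-0.9,-0.9,-0.9,-0.9,-0.9,-0.9,-0.9,-0.9,-0.9,-0.9,-0.9,-0.9]}'
```

```text
t: 7.17
tcp_pos: [0.5724, -0.3634, 0.0134]
tool_rot: [0.5, 0.499, -0.5, 0.5]
force: [0.3, -0.4, -0.2]
finger_gap: 0.275
```

```bash
python3 -m jog '{"linear":[[0,-0.15,-0.2],[0.2,-0.15,-0.2],[0.3,-0.15,-0.2],[0.4,-0.15,-0.2],[0.45,-0.15,-0.2],[0.5,-0.15,-0.2],[0.5,-0.15,-0.2]],"twist":[0,0,0,0,0,0,0],"claw":[-0.9,-0.9,-0.9,-0.9,-0.9,-0.9,-0.9]}'
```

```text
t: 7.75
tcp_pos: [0.5703, -0.3609, 0.0081]
tool_rot: [-0.5, -0.5, 0.5, -0.5]
force: [-1.7, 0.9, 5.7]
finger_gap: 0.271
```

Contact with the floor at 5.7 N and at the expected height, so release.

```bash
python3 -m jog '{"linear":[[-0.03,0,0],[-0.03,0,0],[-0.03,0,0],[-0.03,0,0],[-0.03,0,0],[-0.03,0,0],[-1,0,0],[-2,0,0],[-4,0,0],[-7,0,0],[-10,0,0],[-14,0,0],[-17,0,0],[-20,0,0],[-20,0,0],[-20,0,0]],"twist":[0,0,0,0,0,0,0,0,0,0,0,0,0,0,0,0],"claw":[-0.4,-0.35,-0.25,-0.1,0,0,0,0,0,0,0.3,0.5,0.5,0.5,0.5,0.5]}'
python3 - <<'E'
from h import *
p=snap('wrist','w5.png'); go(.45,-.19,.2,152)
E
```

```text
t: 9.08
tcp_pos: [0.5716, -0.362, 0.2115]
tool_rot: [0.5, 0.497, -0.5, 0.502]
force: [0.6, 0.9, -0.6]
finger_gap: 0.753
linear [  0.85 -12.06 -17.09] twist 0.488 or -2.654 yaw now -0.0 rows>=6 q6 -0.73 q1 -0.73
```

View pics/w5.png

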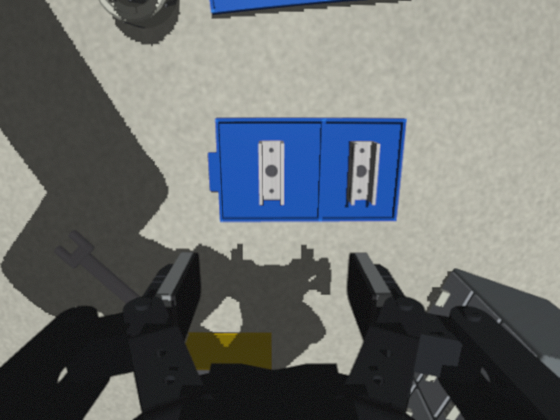

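The bracket lies level in the middle of the empty compartment (centre hole (271,171), compartment columns 219–321). Next the small hub.

```bash
python3 -m jog '{"linear":[[0.8,-3,-4],[0.8,-6,-8],[0.8,-9,-12],[0.8,-12,-17],[0.8,-12,-17],[0.8,-12,-17],[0.8,-12,-17],[0.8,-12,-17],[0.8,-12,-17]],"twist":[0.1,0.2,0.3,0.4,0.49,0.49,0.49,0.49,0.49],"claw":[1,1,1,1,1,1,1,1,1]}'
python3 - <<'E'
from h import *
p=snap('wrist','w6.png')
cv2.imwrite('pics/w6c.png',cv2.resize(p['pixels'][120:260,190:370,::-1],None,fx=4,fy=4,interpolation=cv2.INTER_CUBIC))
E
```

```text
t: 9.88
tcp_pos: [0.4516, -0.1921, 0.1992]
tool_rot: [0.607, 0.363, -0.606, 0.364]
force: [0.0, -0.8, 0.6]
finger_gap: 1.001
```

View pics/w6c.png

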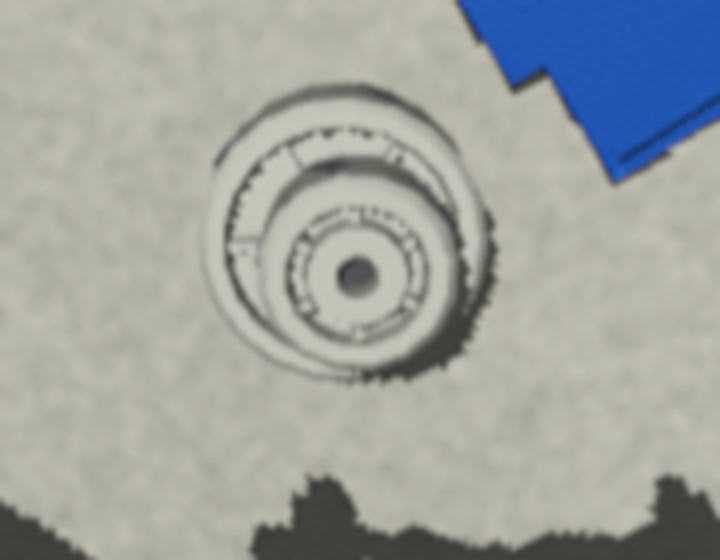

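Crop: the small hub's rim spans columns 262–460 and rows 170–368 (hole at (357,275)); the wide hub's rim spans 203–487 and 95–380.

Run:
```python
from h import *
p=snap('wrist'); o=np.array([190,120])
a=onz(p,np.array([[262,269],[460,269],[361,170],[361,368],[361,269],[357,275]])/4+o,.064); print(a.round(4)[4:],np.linalg.norm(a[0]-a[1]),np.linalg.norm(a[2]-a[3]))
b=onz(p,np.array([[203,238],[487,238],[345,95],[345,380],[345,238]])/4+o,.034); print(b.round(4)[4],np.linalg.norm(b[0]-b[1]),np.linalg.norm(b[2]-b[3]))
c=(a[4]+a[5])/2; go(c[0],c[1],.044)
```

```text
[[ 0.458  -0.193   0.064 ]
 [ 0.4567 -0.1938  0.064 ]] 0.04045998411346532 0.04172723028256621
[ 0.4552 -0.192   0.034 ] 0.06392150451430798 0.06576835438180323
linear [15.51  0.55 -0.17]  yaw now -28.2 rows>=4 q6 -0.14 q1 -0.63
```

```bash
python3 -m jog '{"linear":[[3,0.5,-0.2],[7,0.5,-0.2],[10,0.5,-0.2],[13,0.5,-0.2],[14.5,0.5,-0.2],[15.3,0.5,-0.2],[15.5,0.5,-0.2],[15.5,0.5,-0.2],[15.5,0.5,-0.2],[15.5,0.5,-0.2],[15.5,0.5,-0.2],[15.5,0.5,-0.2],[15.5,0.5,-0.2],[15.5,0.5,-0.2],[15.5,0.5,-0.2],[15.5,0.5,-0.2]],"twist":[0,0,0,0,0,0,0,0,0,0,0,0,0,0,0,0],"claw":[1,1,1,1,0.8,0.6,0.5,0.4,0.3,0.2,0.1,0,-0.1,-0.2,-0.3,-0.3]}' 30
```

```text
t: 11.32
tcp_pos: [0.4566, -0.1919, 0.0455]
tool_rot: [0.607, 0.363, -0.606, 0.364]
force: [-0.6, 0.1, 5.4]
finger_gap: 0.479
```

```bash
python3 -m jog '{"linear":[[0,0,0],[-0.3,0,0],[-1,0,0],[-2.5,0,0],[-5,0,0],[-8,0,0],[-11,0,0],[-14,0,0],[-14,0,0],[-14,0,0]],"twist":[0,0,0,0,0,0,0,0,0,0],"claw":[-0.6,-0.6,-0.6,-0.6,-0.6,-0.6,-0.6,-0.6,-0.6,-0.6]}' 30
python3 - <<'E'
from h import *
snap('wrist','w7.png')
go(.587,.366,.185,-97+70)
E
```

```text
t: 12.15
tcp_pos: [0.4567, -0.1919, 0.1865]
tool_rot: [0.607, 0.362, -0.606, 0.365]
force: [-0.4, -0.0, -0.7]
finger_gap: 0.479
linear [-3.000e-02 -1.469e+01 -5.534e+01] twist -0.020 or 3.122 yaw now -28.1 rows>=14 q6 -0.13 q1 -0.62
```

View pics/w7.png

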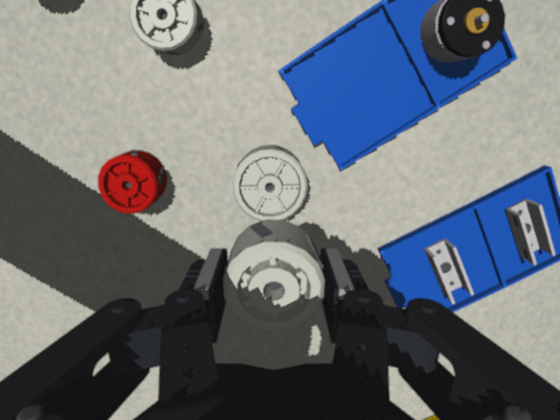

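Small hub is held (centre hole (274,288)); the large hub stayed at (270,186). Carry to the far-left tray.

```bash
python3 -m jog '{"linear":[[0,-0.8,-3],[0,-1.7,-6.5],[0,-2.7,-10],[0,-3.7,-14],[0,-4.8,-18],[0,-5.8,-22],[0,-6.9,-26],[0,-8,-30],[0,-9,-34],[0,-10.1,-38],[0,-11.2,-42],[0,-12.2,-46],[0,-13.3,-50],[0,-14,-53],[0,-14.7,-55.3],[0,-14.7,-55.3],[0,-14.7,-55.3],[0,-14.7,-55.3]],"twist":[0,0,0,0,0,0,0,0,0,0,0,0,0,0,0,0,0,0],"claw":[-0.6,-0.6,-0.6,-0.6,-0.6,-0.6,-0.6,-0.6,-0.6,-0.6,-0.6,-0.6,-0.6,-0.6,-0.6,-0.6,-0.6,-0.6]}'
python3 - <<'E'
from h import *
p=snap('wrist','w8.png')
E
```

```text
t: 13.7
tcp_pos: [0.5856, 0.3645, 0.1822]
tool_rot: [-0.605, -0.364, 0.608, -0.364]
force: [-0.2, 0.5, -0.2]
finger_gap: 0.479
```

View pics/w8.png

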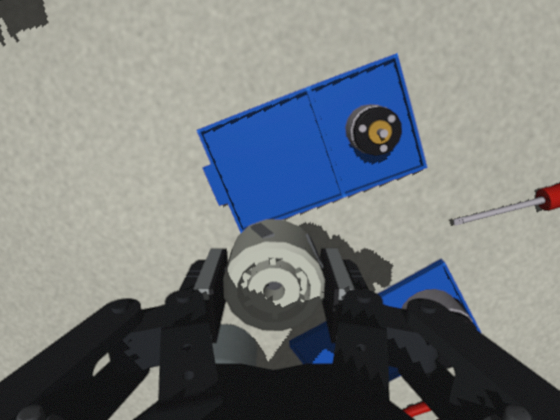

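Tray rim corners are at (198,130), (398,55), (426,166) and (241,231); the motor end cap is at (376,132).

```bash
cat >> h.py <<'E'
def tray(p,c):
    "c: pixel corners: near-left, far-left, far-right, near-right, div-left, div-right on rim z=.01"
    X=onz(p,c,.010)[:,:2]
    print('W',np.linalg.norm(X[0]-X[3]).round(4),np.linalg.norm(X[1]-X[2]).round(4),'L',np.linalg.norm(X[0]-X[1]).round(4),np.linalg.norm(X[2]-X[3]).round(4))
    xa=(X[1]+X[2]-X[0]-X[3]); xa/=np.linalg.norm(xa); print('yaw %.2f'%np.degrees(np.arctan2(xa[1],xa[0])))
    print('origin',X[:4].mean(0)-.040*xa,(X[0]+X[3])/2+.053*xa,(X[1]+X[2])/2-.133*xa, 'div',X[4:].mean(0)-.052*xa)
    return X[:4].mean(0)-.040*xa,xa
E
python3 - <<'E'
from h import *
p=snap('wrist'); o,xa=tray(p,[[198,130],[398,55],[426,166],[241,231],[308,90],[341,196]])
m=onz(p,[[346,130],[402,130],[374,104],[374,160]],.036); print('motor dia',np.linalg.norm(m[0]-m[1]), m[:2].mean(0)[:2]-.092*xa)
s,R=tool(); h=onz(p,[[274,289]],s['tcp_pos'][2]+.0185); print('hub hole',h,s['tcp_pos'])
go(o[0],o[1],.018)
cv2.imwrite('pics/w8c.png',cv2.resize(p['pixels'][40:250,180:450,::-1],None,fx=2.8,fy=2.8,interpolation=cv2.INTER_CUBIC))
E
```

```text
W 0.1026 0.102 L 0.1845 0.1837
yaw -7.94
origin [0.59252583 0.37739855] [0.59346656 0.37726731] [0.5915851  0.37752979] div [0.59022668 0.37693018]
motor dia 0.04634899497317603 [0.58978235 0.3795678 ]
hub hole [[0.58614574 0.36349097 0.20171961]] [0.58626051 0.36390294 0.18321961]
linear [16.52 -0.06 -1.53]  yaw now -28.2 rows>=4 q6 0.89 q1 0.39
```

View pics/w8c.png

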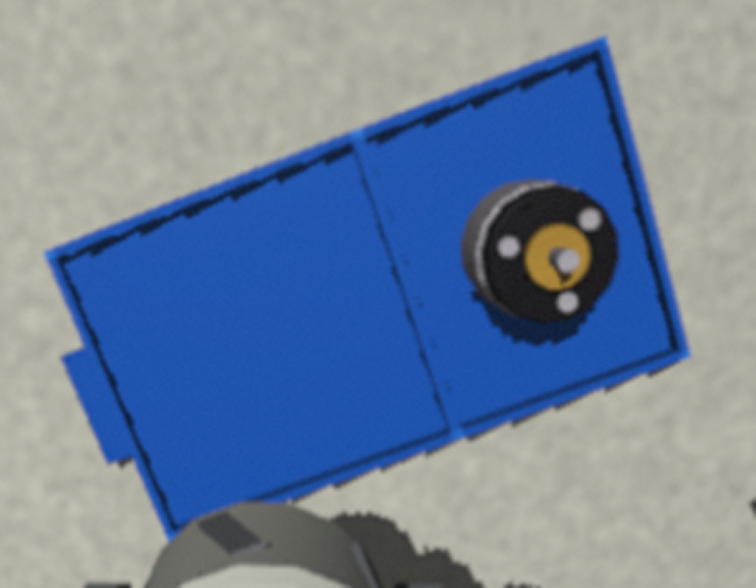

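```bash
python3 - <<'E'
from h import *
go(.5905,.3767,.018)
E
python3 -m jog '{"linear":[[2,0,-1.5],[5,-0.1,-1.5],[8,-0.1,-1.5],[11,-0.1,-1.5],[13,-0.1,-1.5],[14.5,-0.1,-1.5],[15.5,-0.1,-1.5],[16,-0.1,-1.5],[16.2,-0.1,-1.5],[16.2,-0.1,-1.5],[16.2,-0.1,-1.5]],"twist":[0,0,0,0,0,0,0,0,0,0,0],"claw":[-0.6,-0.6,-0.6,-0.6,-0.6,-0.6,-0.6,-0.6,-0.6,-0.6,-0.6]}'
python3 - <<'E'
from h import *
go(.5905,.3767,.0145)
E
```

```text
linear [16.52 -0.2  -1.37]  yaw now -28.2 rows>=4 q6 0.89 q1 0.39
t: 14.72
tcp_pos: [0.5942, 0.3796, 0.0238]
tool_rot: [0.607, 0.363, -0.606, 0.364]
force: [1.0, -0.1, 0.1]
finger_gap: 0.476
linear [ 0.92 -0.19  0.43]  yaw now -28.1 rows>=1 q6 0.90 q1 0.41
```

```bash
python3 -m jog '{"linear":[[0.1,-0.2,0.4],[0.3,-0.2,0.4],[0.5,-0.2,0.4],[0.6,-0.2,0.4],[0.7,-0.2,0.4],[0.75,-0.2,0.4],[0.75,-0.2,0.4]],"twist":[0,0,0,0,0,0,0],"claw":[-0.6,-0.6,-0.6,-0.6,-0.6,-0.6,-0.6]}'
python3 - <<'E'
from h import *
p=snap('wrist','w9.png')
go(.5905,.3767,.0145)
E
```

```text
t: 15.3
tcp_pos: [0.5895, 0.3767, 0.0147]
tool_rot: [-0.607, -0.363, 0.607, -0.363]
force: [-0.7, -0.2, -1.8]
finger_gap: 0.478
linear [ 0.02  0.09 -0.04]  yaw now -28.1 rows>=1 q6 0.90 q1 0.41
```

View pics/w9.png

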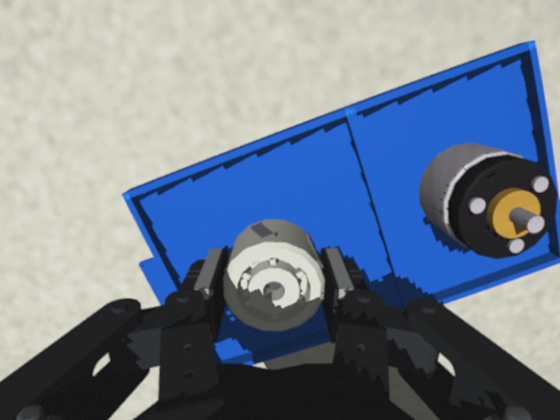

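Run:
```python
from h import *
p=snap('wrist'); X=onz(p,[[124,193],[347,110],[531,42],[217,363]],.010)[:,:2]; print(X)
xa=X[2]-X[0]; print(np.linalg.norm(xa),np.linalg.norm(X[1]-X[0]),np.linalg.norm(X[3]-X[0])); xa/=np.linalg.norm(xa); ya=np.array([-xa[1],xa[0]]); print(np.degrees(np.arctan2(xa[1],xa[0])))
print(X[0]+.053*xa-.053*ya, X[1]-.052*xa-.053*ya, X[2]-.133*xa-.053*ya)
print(onz(p,[[274,289]],.033))
```

```text
[[0.54719453 0.43665026]
 [0.64845565 0.42229387]
 [0.7280496  0.41221262]
 [0.53641513 0.33899687]]
0.1824986386785695 0.1022737510332147 0.09824652784943998
-7.695354662782836
[0.59262021 0.37703056] [0.58982695 0.37673428] [0.58915038 0.37749941]
[[0.58951677 0.37571932 0.033     ]]
```

Within about 1 mm of the middle. Lower to contact.

```bash
python3 -m jog '{"linear":[[0.05,0.1,0],[0.1,0.1,0],[0.1,0.1,0],[0.1,0.1,0]],"twist":[0,0,0,0],"claw":[-0.6,-0.6,-0.6,-0.6]}'
```

```text
t: 15.73
tcp_pos: [0.5898, 0.3766, 0.0146]
tool_rot: [-0.606, -0.364, 0.607, -0.363]
force: [-4.4, 0.9, 5.2]
finger_gap: 0.479
```

```bash
python3 -m jog '{"linear":[[-0.05,0,0],[-0.05,0,0],[-0.05,0,0],[-0.05,0,0],[-0.05,0,0],[-0.05,0,0],[-0.05,0,0],[-1,0,0],[-2.5,0,0],[-5,0,0],[-8,0,0],[-11,0,0],[-14,0,0],[-17,0,0],[-18,0,0],[-18,0,0],[-18,0,0]],"twist":[0,0,0,0,0,0,0,0,0,0,0,0,0,0,0,0,0],"claw":[0.05,0.1,0.2,0.3,0.4,0.5,0.5,0.5,0.5,0.6,0.8,1,1,1,1,1,1]}'
python3 - <<'E'
from h import *
p=snap('wrist','w10.png'); go(.455,-.192,.19,-84.5)
E
```

```text
t: 17.15
tcp_pos: [0.5903, 0.3762, 0.1947]
tool_rot: [0.607, 0.363, -0.606, 0.364]
force: [0.8, 1.1, -0.8]
finger_gap: 1.001
linear [ 0.36 14.92 56.41] twist 0.984 or -2.158 yaw now -28.1 rows>=14 q6 0.90 q1 0.41
```

View pics/w10.png

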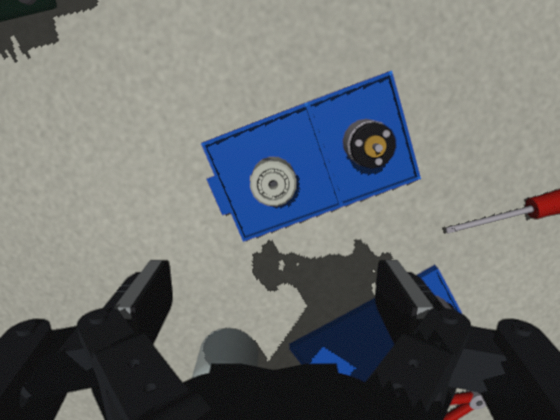

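The small hub stands at (273,184) in the middle of its empty compartment. I measure the offset.

Run:
```python
from h import *
p=snap('wrist'); tray(p,[[203,143],[391,72],[419,178],[246,240],[307,104],[340,206]])
print('hub',onz(p,[[273,183]],.033))
go(.455,-.192,.19,-84.5)
```

```text
W 0.1041 0.1027 L 0.1811 0.1793
yaw -7.52
origin [0.59058437 0.37691174] [0.59344916 0.3765334 ] [0.58771957 0.37729008] div [0.58890026 0.37702522]
hub [[0.58898987 0.37565705 0.033     ]]
linear [ 0.32 14.94 56.37] twist 0.984 or -2.158 yaw now -28.1 rows>=14 q6 0.90 q1 0.41
```

```bash
python3 -m jog '{"linear":[[0.3,0.8,3],[0.3,1.7,6.5],[0.3,2.7,10],[0.3,3.7,14],[0.3,4.8,18],[0.3,5.8,22],[0.3,6.9,26],[0.3,8,30],[0.3,9,34],[0.3,10.1,38],[0.3,11.2,42],[0.3,12.2,46],[0.3,13.3,50],[0.3,14.3,54],[0.3,14.9,56.4],[0.3,14.9,56.4],[0.3,14.9,56.4],[0.3,14.9,56.4]],"twist":[0.1,0.2,0.3,0.4,0.5,0.6,0.7,0.8,0.9,0.98,0.98,0.98,0.98,0.98,0.98,0.98,0.98,0.98],"claw":[1,1,1,1,1,1,1,1,1,1,1,1,1,1,1,1,1,1]}'
python3 - <<'E'
from h import *
p=snap('wrist','w11.png')
cv2.imwrite('pics/w11c.png',cv2.resize(p['pixels'][120:260,190:370,::-1],None,fx=4,fy=4,interpolation=cv2.INTER_CUBIC))
E
```

```text
t: 18.75
tcp_pos: [0.4548, -0.1903, 0.1895]
tool_rot: [-0.705, -0.036, 0.707, -0.034]
force: [0.5, -0.4, 0.0]
finger_gap: 1.0
```

View pics/w11c.png

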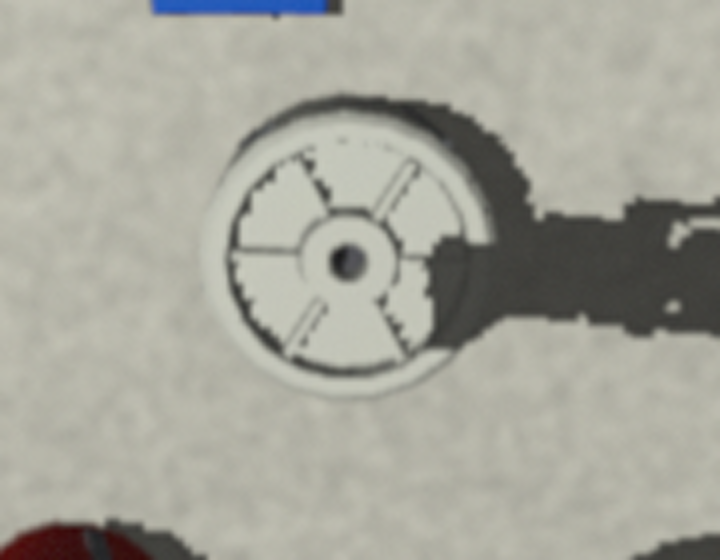

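Run:
```python
from h import *
p=snap('wrist'); o=np.array([190,120])
b=onz(p,np.array([[203,253],[495,253],[349,112],[349,395],[349,253]])/4+o,.034); print(b.round(4)[4],np.linalg.norm(b[0]-b[1]),np.linalg.norm(b[2]-b[3]))
print('hole',onz(p,np.array([[348,262]])/4+o,.033)); print('red',onz(p,np.array([[75,600]])/4+o,.034))
go(.4550,-.1915,.014,-84.5)
```

```text
[ 0.4559 -0.1925  0.034 ] 0.06390490739918184 0.06374697744170185
hole [[ 0.45361174 -0.19252911  0.033     ]]
red [[ 0.36530512 -0.13648799  0.034     ]]
linear [17.6   0.2   0.03] twist 0.005 or -3.136 yaw now -84.2 rows>=5 q6 0.85 q1 -0.62
```

```bash
python3 -m jog '{"linear":[[3,0.3,0],[7,0.3,0],[11,0.3,0],[14,0.3,0],[16,0.3,0],[17.3,0.3,0],[17.8,0.3,0],[17.9,0.3,0],[17.9,0.3,0],[17.9,0.3,0]],"twist":[0,0,0,0,0,0,0,0,0,0],"claw":[1,1,1,1,1,1,1,1,1,1]}'
python3 - <<'E'
from h import *
go(.4550,-.1925,.010,-84.5)
E
```

```text
t: 19.68
tcp_pos: [0.4569, -0.1943, 0.0127]
tool_rot: [0.707, 0.035, -0.706, 0.036]
force: [1.2, -0.9, 0.1]
finger_gap: 1.001
linear [ 0.27 -0.2   0.17] twist 0.005 or -3.137 yaw now -84.2 rows>=1 q6 0.84 q1 -0.63
```

```bash
python3 -m jog '{"linear":[[0,-0.2,0.2],[0.1,-0.2,0.2],[0.1,-0.2,0.2],[0.1,-0.2,0.2],[0.1,-0.2,0.2],[0.1,-0.2,0.2],[0.1,-0.2,0.2],[0.1,-0.2,0.2],[0.1,-0.2,0.2],[0.1,-0.2,0.2],[0.1,-0.2,0.2],[0.1,-0.2,0.2],[0.1,-0.2,0.2],[0.1,-0.2,0.2]],"twist":[0,0,0,0,0,0,0,0,0,0,0,0,0,0],"claw":[1,1,0.9,0.8,0.7,0.65,0.6,0.5,0.4,0.3,0.2,0.1,0.1,0.1]}' 40
```

```text
t: 20.85
tcp_pos: [0.454, -0.1927, 0.0113]
tool_rot: [0.706, 0.035, -0.706, 0.035]
force: [-1.1, -0.5, 5.2]
finger_gap: 0.757
```

```bash
python3 -m jog '{"linear":[[0,0,0],[-0.3,0,0],[-1,0,0],[-2.5,0,0],[-5,0,0],[-8,0,0],[-11,0,0],[-14,0,0],[-15,0,0],[-15,0,0]],"twist":[0,0,0,0,0,0,0,0,0,0],"claw":[0.1,0.1,0.1,0.1,0.1,0.1,0.1,0.1,0.1,0.1]}' 40
python3 - <<'E'
from h import *
snap('wrist','w12.png')
go(.569,.141,.16,-85)
E
```

```text
t: 21.68
tcp_pos: [0.4555, -0.1936, 0.164]
tool_rot: [0.708, 0.034, -0.704, 0.037]
force: [0.3, -0.0, -1.9]
finger_gap: 0.753
linear [  0.19 -32.08 -14.73] twist 0.013 or -3.129 yaw now -84.3 rows>=9 q6 0.84 q1 -0.63
```

View pics/w12.png

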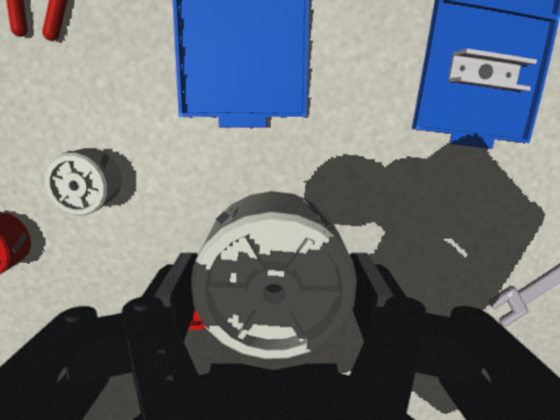

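The large hub is held upright (centre (274,289)). Carry to the large-motor tray.

```bash
python3 -m jog '{"linear":[[0,-3,-1.4],[0,-6.5,-3],[0,-10,-4.6],[0,-13.5,-6.2],[0,-17,-7.8],[0,-20.5,-9.4],[0,-24,-11],[0,-27.5,-12.6],[0,-30,-13.8],[0,-31.5,-14.5],[0,-32,-14.7],[0,-32,-14.7],[0,-32,-14.7],[0,-32,-14.7]],"twist":[0,0,0,0,0,0,0,0,0,0,0,0,0,0],"claw":[0.1,0.1,0.1,0.1,0.1,0.1,0.1,0.1,0.1,0.1,0.1,0.1,0.1,0.1]}'
python3 - <<'E'
from h import *
snap('wrist','w13.png'); print(tool()[0]['tcp_pos'])
E
```

```text
t: 22.9
tcp_pos: [0.5674, 0.1391, 0.16]
tool_rot: [-0.705, -0.035, 0.707, -0.035]
force: [-0.8, -0.0, -2.0]
finger_gap: 0.757
[0.56761175 0.13899015 0.16027889]
```

View pics/w13.png

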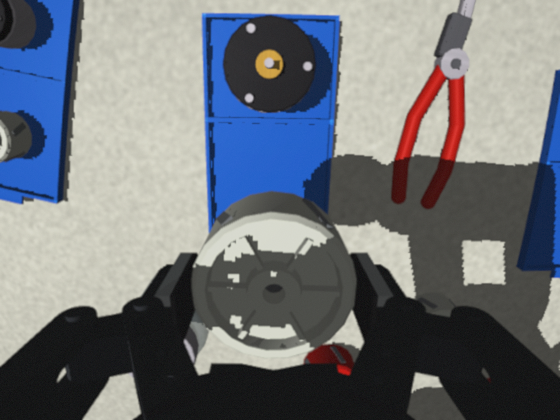

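Far rim corners at (203,14) and (340,16); divider ends at (206,120) and (336,120); the held hub hides the near corners. Motor cap spans columns 224–316.

Run:
```python
from h import *
p=snap('wrist')
cv2.imwrite('pics/w13c.png',cv2.resize(p['pixels'][0:240,180:360,::-1],None,fx=2.5,fy=2.5,interpolation=cv2.INTER_CUBIC))
X=onz(p,[[203,14],[340,16],[206,120],[336,120]],.010)[:,:2]; print(X.round(4).tolist())
print(np.linalg.norm(X[0]-X[1]),np.linalg.norm(X[2]-X[3]),np.linalg.norm(X[:2].mean(0)-X[2:].mean(0)))
w=X[0]-X[1]; ya=w/np.linalg.norm(w); xa=np.array([ya[1],-ya[0]]); print('yaw',np.degrees(np.arctan2(xa[1],xa[0])))
xa=np.array([np.cos(np.radians(4.7)),np.sin(np.radians(4.7))])
print('from far',X[:2].mean(0)-.133*xa,'div',X[2:].mean(0)-.052*xa)
m=onz(p,[[224,64],[316,64],[270,16],[270,112]],.048); print('motor',np.linalg.norm(m[0]-m[1]),np.linalg.norm(m[2]-m[3]),m[:,:2].mean(0)-.092*xa)
s,R=tool(); print('hub',onz(p,[[274,289]],s['tcp_pos'][2]+.0225),s['tcp_pos'])
```

```text
[[0.6975, 0.2062], [0.7062, 0.1013], [0.6173, 0.1996], [0.6276, 0.0935]]
0.10528714310279473 0.10663794140857237 0.07979951175159454
yaw 4.734378050419574
from far [0.56933975 0.14284386] div [0.57059137 0.14230261]
motor 0.06319415487555177 0.06303412650529588 [0.57020235 0.14320038]
hub [[0.56951296 0.13911517 0.18303366]] [0.56785639 0.13897526 0.16053366]
```

View pics/w13c.png

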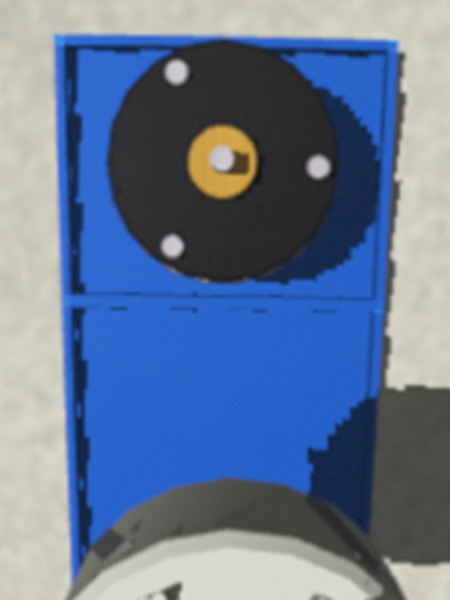

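Run:
```python
from h import *
go(.569,.1425,.022,-85.3)
```

```text
linear [13.85 -0.34 -0.16] twist 0.016 or -3.126 yaw now -84.4 rows>=4 q6 1.52 q1 0.05
```

```bash
python3 -m jog '{"linear":[[2,-0.2,0],[5,-0.2,0],[8,-0.2,0],[10.5,-0.2,0],[12,-0.2,0],[13,-0.2,0],[13.5,-0.2,0],[13.5,-0.2,0],[13.5,-0.2,0],[13.5,-0.2,0]],"twist":[0.02,0.02,0.02,0.02,0.02,0.02,0.02,0.02,0.02,0.02],"claw":[0.1,0.1,0.1,0.1,0.1,0.1,0.1,0.1,0.1,0.1]}'
python3 - <<'E'
from h import *
go(.569,.1425,.0143,-85.3)
snap('wrist','w14.png')
E
```

```text
t: 23.83
tcp_pos: [0.5692, 0.1423, 0.027]
tool_rot: [0.707, 0.028, -0.706, 0.028]
force: [0.8, -0.1, -1.3]
finger_gap: 0.758
linear [ 1.27 -0.02  0.02] twist -0.002 or 3.139 yaw now -85.4 rows>=1 q6 1.55 q1 0.05
```

View pics/w14.png

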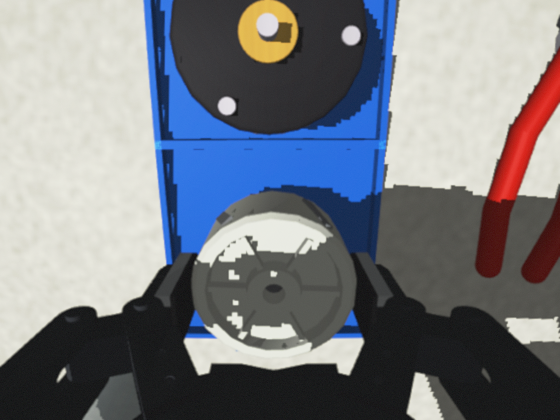

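Divider rim ends at (155,145) and (387,145); near edge at row ~335. The hub is laterally centred (274 vs ~271). The measured position is on target, so lower to contact.

```bash
python3 -m jog '{"linear":[[0.3,0,0],[0.6,0,0],[0.8,0,0],[1,0,0],[1.1,0,0],[1.2,0,0],[1.25,0,0],[1.25,0,0],[1.25,0,0]],"twist":[0,0,0,0,0,0,0,0,0],"claw":[0.1,0.1,0.1,0.1,0.1,0.1,0.1,0.1,0.1]}'
```

```text
t: 24.63
tcp_pos: [0.5679, 0.1425, 0.0143]
tool_rot: [-0.706, -0.028, 0.707, -0.028]
force: [-2.2, -0.4, 6.4]
finger_gap: 0.754
```

```bash
python3 -m jog '{"linear":[[-0.05,0,0],[-0.05,0,0],[-0.05,0,0],[-0.05,0,0],[-0.05,0,0],[-0.05,0,0],[-0.05,0,0],[-1,0,0],[-2.5,0,0],[-5,0,0],[-8,0,0],[-11,0,0],[-14,0,0],[-17,0,0],[-18,0,0],[-18,0,0],[-18,0,0]],"twist":[0,0,0,0,0,0,0,0,0,0,0,0,0,0,0,0,0],"claw":[0.55,0.6,0.7,0.8,0.9,1,1,1,1,1,1,1,1,1,1,1,1]}'
python3 - <<'E'
from h import *
p=snap('wrist','w15.png'); go(.446,-.033,.19,-84.5)
E
```

```text
t: 26.05
tcp_pos: [0.5678, 0.1424, 0.1935]
tool_rot: [0.707, 0.028, -0.706, 0.028]
force: [-0.1, 0.2, -1.2]
finger_gap: 0.999
linear [ 0.25 16.51 13.46] twist -0.016 or 3.125 yaw now -85.4 rows>=6 q6 1.55 q1 0.05
```

View pics/w15.png

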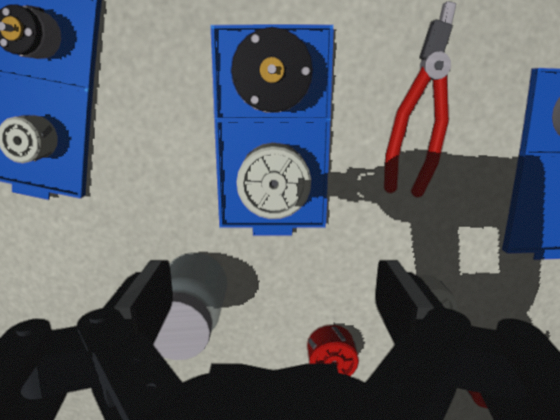

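The large hub sits at (274,181) in its compartment (near corners (220,227) and (327,227)). Now to the lone medium hub.

```bash
python3 - <<'E'
from h import *
p=snap('wrist'); tray(p,[[220,227],[212,26],[334,26],[327,227],[217,119],[330,119]])
print('hub',onz(p,[[274,182]],.035))
E
python3 -m jog '{"linear":[[0.2,3,2.4],[0.2,6,4.8],[0.2,9,7.2],[0.2,12,9.6],[0.2,15,12],[0.2,16.5,13.4],[0.2,16.5,13.4],[0.2,16.5,13.4],[0.2,16.5,13.4],[0.2,16.5,13.4]],"twist":[0,0,0,0,0,0,0,0,0,0],"claw":[1,1,1,1,1,1,1,1,1,1]}'
python3 - <<'E'
from h import *
p=snap('wrist','w16.png')
cv2.imwrite('pics/w16c.png',cv2.resize(p['pixels'][120:260,190:370,::-1],None,fx=4,fy=4,interpolation=cv2.INTER_CUBIC))
E
```

```text
W 0.106 0.1045 L 0.1834 0.1833
yaw 4.64
origin [0.56812919 0.1428167 ] [0.5694591  0.14292457] [0.56679927 0.14270883] div [0.56909462 0.14264888]
hub [[0.56824465 0.14224428 0.035     ]]
t: 26.98
tcp_pos: [0.4483, -0.032, 0.1908]
tool_rot: [-0.706, -0.029, 0.707, -0.028]
force: [-0.3, 0.0, -0.4]
finger_gap: 0.999
```

View pics/w16.png

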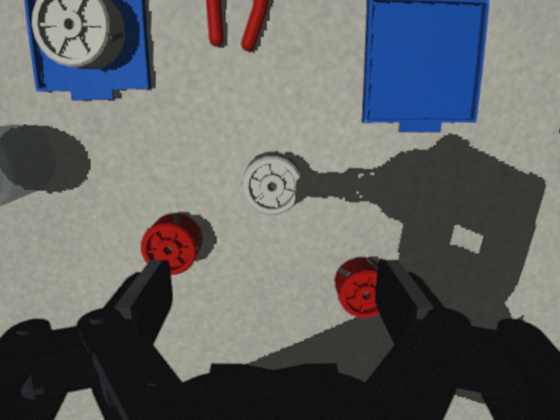

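View pics/w16c.png

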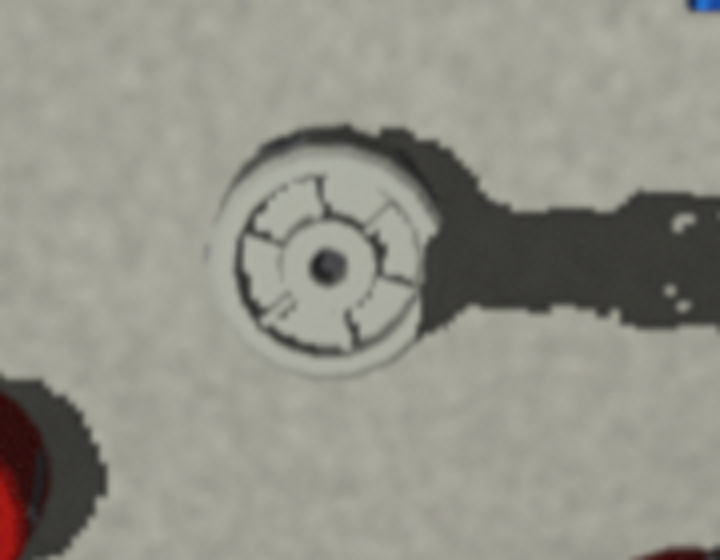

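Run:
```python
from h import *
p=snap('wrist'); o=np.array([190,120])
b=onz(p,np.array([[212,259],[447,259],[329,142],[329,377],[329,259]])/4+o,.034); print(b.round(4)[4],np.linalg.norm(b[0]-b[1]),np.linalg.norm(b[2]-b[3]))
print('hole',onz(p,np.array([[327,267]])/4+o,.033)); print('red',onz(p,[[168,248],[361,288]],.034))
go(.4450,-.0325,.011,-84.5)
```

```text
[ 0.4474 -0.0306  0.034 ] 0.05168021881856208 0.05321763889074594
hole [[ 0.44529592 -0.03029452  0.033     ]]
red [[ 0.3789655   0.06188514  0.034     ]
 [ 0.35164939 -0.12461422  0.034     ]]
linear [18.    0.04  0.33] twist -0.014 or 3.127 yaw now -85.3 rows>=5 q6 1.17 q1 -0.32
```

Diameter ~53 mm, so it is the medium hub; the red ones are well clear.

```bash
python3 -m jog '{"linear":[[3,0,0.1],[7,0,0.1],[11,0,0.1],[14,0,0.1],[16,0,0.1],[17.3,0,0.1],[17.8,0,0.1],[17.8,0,0.1],[17.8,0,0.1]],"twist":[0,0,0,0,0,0,0,0,0],"claw":[1,1,1,1,1,1,1,1,1]}'
python3 - <<'E'
from h import *
go(.4465,-.0305,.010,-85)
E
```

```text
t: 27.83
tcp_pos: [0.4472, -0.0325, 0.0134]
tool_rot: [0.707, 0.028, -0.706, 0.029]
force: [-0.9, -0.0, 0.0]
finger_gap: 1.001
linear [ 0.34 -0.2   0.06] twist -0.007 or 3.135 yaw now -85.4 rows>=1 q6 1.17 q1 -0.32
```

```bash
python3 -m jog '{"linear":[[0,-0.2,0],[0.1,-0.2,0],[0.1,-0.2,0],[0.1,-0.2,0],[0.1,-0.2,0],[0.1,-0.2,0],[0.1,-0.2,0],[0.1,-0.2,0],[0.1,-0.2,0],[0.1,-0.2,0],[0.1,-0.2,0],[0.1,-0.2,0],[0.1,-0.2,0],[0.1,-0.2,0],[0.1,-0.2,0]],"twist":[0,0,0,0,0,0,0,0,0,0,0,0,0,0,0],"claw":[1,0.9,0.8,0.7,0.6,0.5,0.4,0.35,0.3,0.2,0.1,0,-0.1,-0.2,-0.2]}' 35
python3 -m jog '{"linear":[[0,0,0],[-0.3,0,0],[-1,0,0],[-2.5,0,0],[-5,0,0],[-8,0,0],[-11,0,0],[-14,0,0],[-15,0,0],[-15,0,0]],"twist":[0,0,0,0,0,0,0,0,0,0],"claw":[-0.2,-0.2,-0.2,-0.2,-0.2,-0.2,-0.2,-0.2,-0.2,-0.2]}' 35
python3 - <<'E'
from h import *
snap('wrist','w17.png')
go(.566,-.158,.16,-84.4)
E
```

```text
t: 29.08
tcp_pos: [0.4466, -0.0308, 0.0126]
tool_rot: [0.707, 0.028, -0.706, 0.028]
force: [-0.8, 0.2, 5.6]
finger_gap: 0.62
t: 29.92
tcp_pos: [0.4482, -0.0313, 0.1653]
tool_rot: [0.709, 0.027, -0.704, 0.029]
force: [0.8, 0.7, -0.5]
finger_gap: 0.62
linear [  0.42  13.61 -10.83] twist -0.018 or 3.124 yaw now -85.4 rows>=5 q6 1.17 q1 -0.32
```

View pics/w17.png

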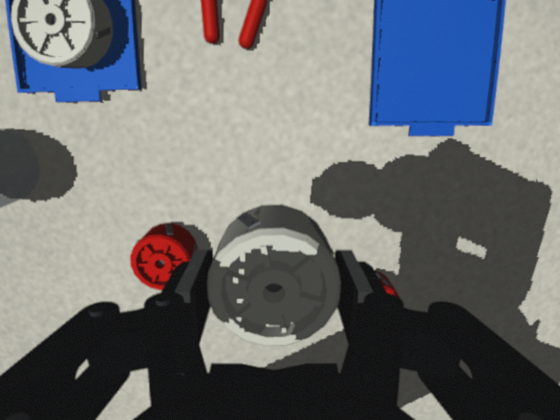

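The medium hub is held upright (centre (274,288)). Carry to its tray.

```bash
python3 -m jog '{"linear":[[0,3,-2.4],[0,6,-4.8],[0,9,-7.2],[0,12,-9.5],[0,13.6,-10.7],[0,13.6,-10.7],[0,13.6,-10.7],[0,13.6,-10.7],[0,13.6,-10.7]],"twist":[-0.02,-0.02,-0.02,-0.02,-0.02,-0.02,-0.02,-0.02,-0.02],"claw":[-0.2,-0.2,-0.2,-0.2,-0.2,-0.2,-0.2,-0.2,-0.2]}'
python3 - <<'E'
from h import *
p=snap('wrist','w18.png'); print(tool()[0]['tcp_pos'])
E
```

```text
t: 30.72
tcp_pos: [0.5622, -0.1563, 0.1611]
tool_rot: [-0.705, -0.036, 0.708, -0.035]
force: [-0.7, -0.1, -2.1]
finger_gap: 0.619
[ 0.56255229 -0.15639099  0.16151317]
```

View pics/w18.png

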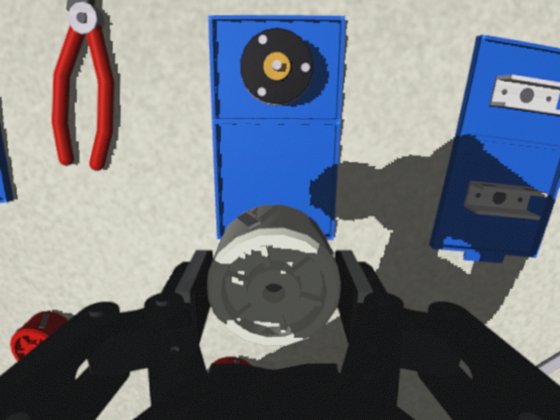

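Tray corners: far (209,17) and (346,17), divider (214,121) and (341,122), near approx (218,238) and (335,238). The medium motor's cap spans columns 241–313.

Run:
```python
from h import *
p=snap('wrist'); tray(p,[[218,238],[209,17],[346,17],[335,238],[214,121],[341,122]])
m=onz(p,[[241,67],[313,67],[277,29],[277,104]],.042); print('motor',np.linalg.norm(m[0]-m[1]),np.linalg.norm(m[2]-m[3]))
s,R=tool(); print('hub',onz(p,[[274,289]],s['tcp_pos'][2]+.021),s['tcp_pos'])
```

```text
W 0.106 0.1058 L 0.1833 0.1832
yaw 5.59
origin [ 0.56488046 -0.15847749] [ 0.56624239 -0.15834431] [ 0.56351853 -0.15861067] div [ 0.56467027 -0.15888921]
motor 0.05091625515913873 0.05071551708431957
hub [[ 0.5636486  -0.15635387  0.18289059]] [ 0.56291354 -0.15655414  0.16189059]
```

```bash
python3 -m jog '{"linear":[[2,0,0],[5,0,0],[8,0,0],[10.5,0,0],[12,0,0],[13,0,0],[13.3,0,0],[13.3,0,0],[13.3,0,0],[13.3,0,0]],"twist":[0,0,0,0,0,0,0,0,0,0],"claw":[-0.2,-0.2,-0.2,-0.2,-0.2,-0.2,-0.2,-0.2,-0.2,-0.2]}'
python3 - <<'E'
from h import *
go(.565,-.1585,.0156)
E
```

```text
t: 31.65
tcp_pos: [0.565, -0.1582, 0.0306]
tool_rot: [0.707, 0.035, -0.705, 0.036]
force: [-0.2, -0.5, -1.8]
finger_gap: 0.616
linear [1.5  0.03 0.01]  yaw now -84.3 rows>=1 q6 1.01 q1 -0.46
```

```bash
python3 -m jog '{"linear":[[0.3,0,0],[0.6,0,0],[0.9,0,0],[1.1,0,0],[1.3,0,0],[1.4,0,0],[1.45,0,0],[1.5,0,0],[1.5,0,0]],"twist":[0,0,0,0,0,0,0,0,0],"claw":[-0.2,-0.2,-0.2,-0.2,-0.2,-0.2,-0.2,-0.2,-0.2]}'
```

```text
t: 32.4
tcp_pos: [0.564, -0.1578, 0.0156]
tool_rot: [-0.706, -0.035, 0.706, -0.035]
force: [-2.6, 1.6, 9.1]
finger_gap: 0.616
```

Contact at the expected height (9 N). Release and retreat.

```bash
python3 -m jog '{"linear":[[-0.05,0,0],[-0.05,0,0],[-0.05,0,0],[-0.05,0,0],[-0.05,0,0],[-0.05,0,0],[-0.05,0,0],[-1,0,0],[-2.5,0,0],[-5,0,0],[-8,0,0],[-11,0,0],[-14,0,0],[-17,0,0],[-18,0,0],[-18,0,0],[-18,0,0],[-18,0,0]],"twist":[0,0,0,0,0,0,0,0,0,0,0,0,0,0,0,0,0,0],"claw":[0.3,0.4,0.5,0.6,0.7,0.8,0.8,0.8,0.8,0.8,0.8,0.8,0.8,0.8,0.8,0.8,0.8,0.8]}'
python3 - <<'E'
from h import *
p=snap('wrist','w19.png'); snap('top','top19.png'); snap('side','side19.png')
E
```

```text
t: 33.9
tcp_pos: [0.5628, -0.1573, 0.1927]
tool_rot: [-0.705, -0.036, 0.707, -0.035]
force: [-0.7, -0.1, -0.3]
finger_gap: 0.901
```

View pics/w19.png

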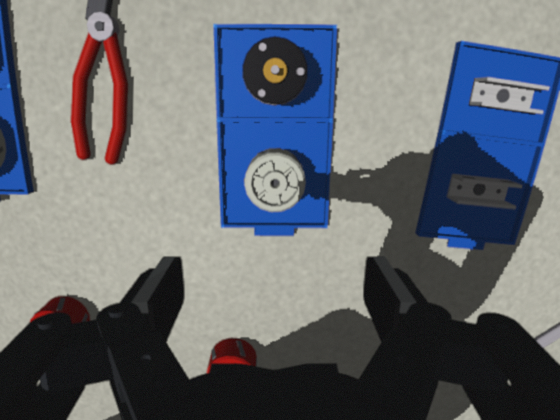

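View pics/side19.png

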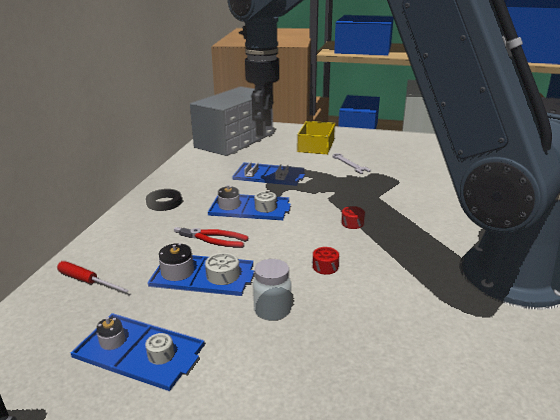

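View pics/top19.png

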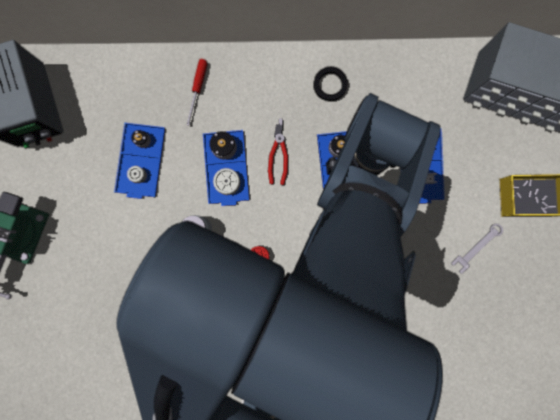

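All four parts stand in their trays: medium hub (275,182) in the wrist view, small (159,349), large (222,268) and bracket (282,173) in the side view. The jar and the pliers are where they were. One last check of the medium hub's centring before handing in.

Run:
```python
from h import *
p=snap('wrist'); tray(p,[[221,227],[214,26],[338,27],[329,227],[219,119],[332,120]])
print('hub',onz(p,[[275,183]],.035))
s,R=tool(); print(s['t'],s['force'],np.abs(s['qd']).max()); print(manip.sign_off())
```

```text
W 0.107 0.1063 L 0.1835 0.1825
yaw 5.43
origin [ 0.56383153 -0.15832427] [ 0.56532791 -0.15818193] [ 0.56233515 -0.15846662] div [ 0.56455387 -0.15822325]
hub [[ 0.56320359 -0.15811205  0.035     ]]
34.1 [ 0.49815715 -0.37185375  0.16585124] 0.007713135824648876
the job is handed in; nothing more can be done
None
```

I took the stack apart from the top and put all four parts in the empty compartments of their own trays: bracket, then small hub, then large hub. The lone medium hub went last. Each part was lowered until it touched the tray floor (5–9 N) and only then released, and I handed in at about 34 s.

| Part | Distance from compartment middle |
|---|---|
| Bracket | about 1 mm by the arm's reading; looked centred in the picture, not measured after release |
| Small hub | about 2 mm |
| Large hub | under 1 mm |
| Medium hub | under 1 mm |

- **Uprightness:** in the last pictures all four parts stand flat and the right way up.
- **Bystanders:** the jar, the pliers and the red look-alikes were never touched and look unmoved. I judged that by eye rather than measuring it.
- **Disagreements:** my tray lengths came out 2–7 mm short of the stated 186 mm, so different ways of finding a compartment's middle differed by up to about 6 mm for the small tray and 3 mm for the medium and large ones. I used the averages.

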